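# Enable the mixer and hold a flask down in its sprung cradle

### The job

Take the red enable plug out of the grey parking block and push its brass pin fully home into the opening in the blue end of the mixer. Then lift the amber flask out of its cork stand, set it in the mixer's orange sprung ring and press it gently down until the ring reaches its lower stop, upright, without disturbing the vials or the dropper bottle. Do not let go: finish while still holding the flask pressed down.

Things in the scene. Friction and masses are not known exactly. Their poses are not given: they have to be found in the camera images.
- plug_grip (a point): Red plug, loose, upright, 30 g: round handle 18 mm in diameter, 40 mm tall, on a flange 24 mm in diameter, 5 mm thick; below it a brass pin 8 mm in diameter, 20 mm long, tapered end. This point: on its axis 25 mm above the flange's underside (half-way up the part above the pin); z up along the axis. It starts with its pin in the parking block, flange resting on the block.
- plug_tip (a point): The lower end of the plug's brass pin, on its axis, 45 mm below plug_grip.
- socket (a point): Centre of the mouth of the round opening in the blue end of the mixer's flat top, 65 mm above the bench: 10 mm in diameter with a 2 mm chamfer, 24 mm deep, opening upward. Fully home, the plug's flange rests on the blue top. It lies 100 mm from the ring cradle's axis, towards the mixer's -y. Axes as the mixer's: x across its 150 mm width, y along its 200 mm length.
- park: Grey parking block 60 x 60 x 30 mm, fixed to the bench, with one upright hole in its top like the mixer's; origin at the centre of its underside.
- flask_center (a point): Amber flat-bottomed round flask with fixed blue stopper, loose, 100 to 200 g, 130 mm tall. This point: on its axis 65 mm above its foot; z up. Bulb: sphere 64 mm in diameter centred 26.5 mm above the foot (foot 36 mm across). Neck 25 mm in diameter, 56 to 114 mm above the foot, then a 31 mm rim to 118 mm and the stopper. Starts upright in the cork stand, foot 4 mm above the bench.
- flask_neck (a point): A point on the flask's axis in the neck, 90 mm above its foot, 25 mm above flask_center: a good height to grip.
- stand: Round cork stand 92 mm in diameter, 26 mm high, fixed to the bench, an open ring of 72 mm inner diameter with a 4 mm floor; origin at the centre of its underside.
- cradle_top (a point): Centre of the top edge of the mixer's orange ring cradle: 72 mm outside, 52 mm inside diameter, 10 mm thick, open in the middle. The flask's bulb seats in it with the foot about 8 mm below this point. It is 101 mm above the bench when up (36 mm above the mixer's top) and moves straight down with the ring.
- cradle (a joint): Downward travel of the sprung ring, m: 0 up, 0.020 at its lower stop. The spring pushes up with about 4 N at the top, rising to about 11 N at the stop; the flask's own weight does not push it down.
- vial_a: Small glass vial with a grey cap, 24 mm in diameter, 40 mm tall, loose, to be left alone; origin at the centre of its underside.
- vial_b: Like vial_a, with a yellow cap; to be left alone.
- dropper: White dropper bottle, 34 mm in diameter, 56 mm tall, loose, to be left alone; origin at the centre of its underside.

How it is judged:
By the outcome, as a careful person would: the job done as asked, in the order asked, and still so for the second after the job is handed in, while the arm keeps its last pose, push and grip.
It also fails if it takes over 58 s, if anything falls off the work surface, if the arm or the gripper's body presses on something with over 40 N, if the wrist force passes 120 N, or if a joint passes its speed limit or range.

### The arm

A 7-joint arm with a two-finger parallel gripper is mounted at the origin on the work surface. World frame = base frame: x ahead of the robot, y to its left, z up, the work surface at z = 0. Lengths are in m, angles in rad, forces in N, time in s.
With the tool pointing down it reaches from about 0.425 to 0.925 m from the base axis. Payload 6.8 kg.
Tool frame: the origin (TCP) lies on the centre line of the jaws, within the pads' length; the fingertips stand 17 mm ahead of it and the grasp point (between the pads) lies 2 mm behind it; z points along the fingers, x is the direction in which the jaws open and shut, and the axes are right-handed (so a half turn about z gives the same grasp; the last joint's range is limited). The gripper opens to 85 mm and grips with 20 to 120 N. Pads are 22 mm wide; open, the fingers measure 114 mm over their backs; the gripper's body (76 mm by 85 mm) begins 54 mm behind the grasp point. The pads swing forward as they close: fully open they stand 13 mm farther back than shut.
Start: joints at [1.031, 0.477, 0.022, 1.555, -0.011, 1.109, -0.083], TCP at [0.283, -0.613, 0.248] pointing down, gripper open.
Joint ranges: [-2.96, 2.96], [-0.34, 2.1], [-1.41, 1.46], [0.24, 2.44], [-1.37, 4.51], [0.17, 1.92], [-2.96, 2.96]. Speed limits (rad/s): [2.39, 2.39, 3.14, 3.14, 3.14, 3.14, 3.14].

### API

Orientations are given as a rotation vector (axis times angle).
In Python, from bench import r gives the robot as it stands.
- The arm moves only by the tool arm_command, never from a script. Its argument "increments" is a list of rows, each a list of 3 entries, a list of its own where there are three numbers: the shift along the world's x, y, z in m, then the turn, a rotation vector about the world's x, y, z in rad, then the opening in per cent of the stroke, from 0 (shut) to 100 (fully open). A call has 1 to 10 rows; each row is the pose to reach, as a shift and turn from the pose commanded when the call began; what a row does not reach only later rows make up. A row lasts 1/10 s, in which the tool goes at most 50 mm and 8.59 degrees, less where a joint would pass 70% of its speed; a pose out of reach is approached as far as the arm can. A call with a gripper value outside its range is refused whole. The fingers move at their own pace and stop on an object; "newtons" is the grip in N (left out, the last holds). Time passes only in rows, so rows that repeat a pose let the fingers close. It gives the time, the measured TCP pose, the force and the opening at its end, in the units of the state.
- r.get_obs(): the state, without advancing time (a new reading comes with each control period).
- r.grab_frame(name): name is "side" or "top" or "wrist"; returns the picture (400x640x3 uint8, blue, green, red); there is no depth.
- r.camera_model(name): a dict with "camera_matrix" (3x3 intrinsics, pixels), "camera_from_world" (4x4, takes a point from world to camera coordinates). Camera axes: x right, y down, z forward; pixel columns grow to the right and rows downward; lengths in m; the calibration is good to about 2 mm. The wrist camera is an equidistant fisheye: a pixel r from the principal point sees the ray r / f radians off the axis. A picture is of the moment at which its call begins: read the wrist's pose just before it. camera_model takes no time and is no camera call; for the wrist camera it gives the pose at the moment of the call.
- r.hand_in(): hands the job in, once; it reports no verdict.
The state is a dict: "clock": time; "joints": joint angles; "qvel": joint speeds; "tau": joint torques, N m; "tcp_pos": TCP position; "orientation": TCP orientation; "contact_force": force on the tool from outside, world axes, zero at the start; "moment": the same for the moment, N m; "grip_width": finger opening in m.
Only numpy, scipy, OpenCV 4.12 (cv2) and the standard library are available. Lean on these libraries where they do the work, as an engineer would, in place of code of your own. Each camera call takes 0.05 s, during which the arm holds its last target. There are 200 camera calls.

## Working session

There is one attempt and no reset: what is moved stays moved. The work goes in short steps, Python scripts to look and compute and a tool call to move; the robot and the scene stay as the last step left them, time stands still between calls to the robot, and variables do not carry over. Pictures are saved under pics/ and viewed, about 8 in all and at most 12, crops included, and the job is handed in when it is done.

Besides the shell and the picture viewer there is one more tool, called after ">>>" as a command line: name --argument value ..., lists and objects as JSON in quotes. arm_command: Moves the arm, as the interface text tells. Its arguments: {"type":"object","properties":{"increments":{"type":"array","items":{"type":"array"}},"newtons":{"type":"number"}},"required":["increments"]}

```bash
mkdir -p pics
cat > h.py <<'E'
import numpy as np, cv2
from bench import r
def grab(n,f=None):
    m=r.camera_model(n); im=np.array(r.grab_frame(n))
    if f: cv2.imwrite(f'pics/{f}.png',im)
    return im,m
def ray(m,n,u,v):
    K=np.array(m['camera_matrix']);T=np.array(m['camera_from_world'])
    x=(u-K[0,2])/K[0,0];y=(v-K[1,2])/K[1,1]
    if n=='wrist':
        t=np.hypot(x,y);s=np.sin(t)/t if t>1e-9 else 1;d=np.array([x*s,y*s,np.cos(t)])
    else: d=np.array([x,y,1.])
    R=T[:3,:3];return -R.T@T[:3,3],R.T@d
def onz(m,n,u,v,z):
    c,d=ray(m,n,u,v);return c+d*(z-c[2])/d[2]
def proj(m,n,p):
    K=np.array(m['camera_matrix']);T=np.array(m['camera_from_world'])
    q=T[:3,:3]@np.array(p)+T[:3,3]
    if n=='wrist':
        h=np.hypot(q[0],q[1]);t=np.arctan2(h,q[2]);q=np.array([q[0]/h*t,q[1]/h*t,1])
    else:q=q/q[2]
    return K[0,0]*q[0]+K[0,2],K[1,1]*q[1]+K[1,2]
E
python3 - <<'E'
from h import *
for n in('side','top','wrist'):
    im,m=grab(n,n+'0'); c,_=ray(m,n,0,0); print(n,c.round(3),np.array(m['camera_matrix'])[0,0], np.array(m['camera_from_world'])[:3,:3].round(2).tolist())
a=[cv2.imread(f'pics/{n}0.png') for n in('top','side')]
o=r.get_obs();print(o)
E
```

```text
side [0.216 0.555 0.744] 373.2111242748167 [[-0.91, -0.42, -0.01], [-0.3, 0.67, -0.68], [0.29, -0.62, -0.73]]
top [0.291 0.006 1.439] 478.7796322859703 [[0.02, -1.0, 0.01], [-0.99, -0.02, -0.14], [0.14, -0.01, -0.99]]
wrist [ 0.351 -0.581  0.374] 309.70691628693146 [[0.42, -0.91, -0.0], [-0.87, -0.4, 0.3], [-0.27, -0.12, -0.95]]
{'clock': 0.15, 'joints': array([ 1.03088015,  0.47764499,  0.02240266,  1.55618736, -0.01151396,
        1.10927685, -0.08310813]), 'qvel': array([-0.00066414, -0.0018366 , -0.00048048, -0.00150538,  0.00132672,
       -0.00124386,  0.00132409]), 'tau': array([ 2.29312456e-03, -5.96926653e+01,  1.61006738e+00, -2.81494868e+01,
        1.26364900e-02,  6.56021613e-03,  2.93508727e-06]), 'tcp_pos': array([ 0.28230004, -0.61268109,  0.24754242]), 'orientation': array([-2.64518495e+00,  1.69366366e+00,  1.92314045e-03]), 'contact_force': array([ 0.5151269 , -0.45419518,  0.34665893]), 'moment': array([-0.00170693,  0.02482005,  0.00762865]), 'grip_width': 0.08515512991790533}
```

View pics/top0.png

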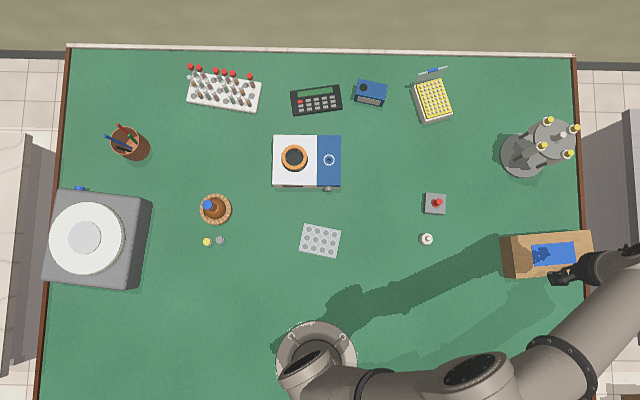

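View pics/side0.png

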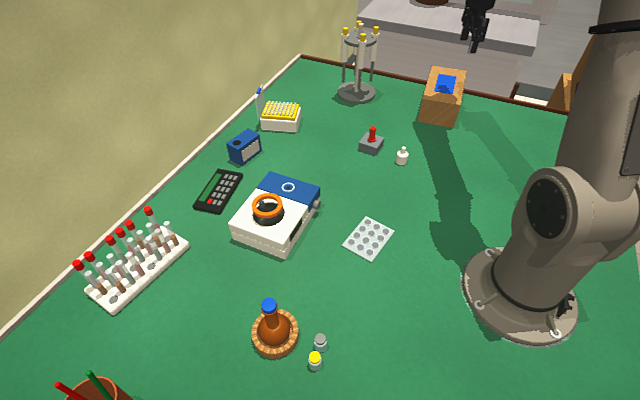

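The top view shows the plug at (437,203) on the grey block (435,203), the socket at (329,159) and the ring at (294,158). The stopper is at (209,205) on the stand (216,209), with the vials at (207,241) and (219,240) and the dropper at (427,239). The side view agrees.

```bash
cat > m0.py <<'E'
from h import *
top=cv2.imread('pics/top0.png');side=cv2.imread('pics/side0.png')
mt=r.camera_model('top');ms=r.camera_model('side')
def cen(im,lo,hi,box,hull=False):
    x0,y0,x1,y1=box;h=cv2.cvtColor(im[y0:y1,x0:x1],cv2.COLOR_BGR2HSV);k=cv2.inRange(h,lo,hi)
    ys,xs=np.nonzero(k);
    if hull: return x0+(xs.min()+xs.max())/2,y0+(ys.min()+ys.max())/2,len(xs)
    return xs.mean()+x0,ys.mean()+y0,len(xs)
def tri(a,b):
    c1,d1=ray(mt,'top',*a[:2]);c2,d2=ray(ms,'side',*b[:2])
    s=np.linalg.lstsq(np.c_[d1,-d2],c2-c1,rcond=None)[0];p,q=c1+s[0]*d1,c2+s[1]*d2
    return ((p+q)/2).round(4),np.linalg.norm(p-q).round(4)
red=((0,150,90),(6,255,255));blue=((105,120,60),(125,255,255));org=((7,170,150),(18,255,255))
a=cen(top,*red,(425,190,450,215));b=cen(side,*red,(355,120,390,150));print('plug',a,b,tri(a,b),'z~.05')
a=cen(top,*blue,(198,195,222,215));b=cen(side,*blue,(255,290,285,315));print('stopper',a,b,tri(a,b),'z~.128')
a=cen(top,*org,(275,140,312,177),1);b=cen(side,*org,(245,185,290,230),1);print('ring',a,b,tri(a,b),onz(mt,'top',*a[:2],.101))
a=cen(top,(90,0,170),(140,90,255),(321,150,339,168),1);b=cen(side,(90,0,150),(140,100,255),(278,178,298,197),1);print('sock',a,b,tri(a,b),onz(mt,'top',*a[:2],.065))
k=cv2.inRange(cv2.cvtColor(top,cv2.COLOR_BGR2HSV),*blue);k[:, :310]=0;k[:,345:]=0;k[:130]=0;k[195:]=0
print('blue end',cv2.minAreaRect(cv2.findNonZero(k)))
k=cv2.inRange(cv2.cvtColor(top,cv2.COLOR_BGR2HSV),(0,0,70),(180,60,180));k[:,:422]=0;k[:,450:]=0;k[:188]=0;k[220:]=0
R=cv2.minAreaRect(cv2.findNonZero(k));print('park',R,onz(mt,'top',*R[0],.03))
for n,p,z in(('stand',(216,209),.026),('va',(219,240),.04),('vb',(207,241),.04),('dr',(427,239),.05)):print(n,onz(mt,'top',*p,z).round(3))
E
python3 m0.py
```

```text
plug (np.float64(436.5), np.float64(202.15384615384616), 52) (np.float64(371.83516483516485), np.float64(134.1978021978022), 91) (array([ 0.4646, -0.3433,  0.0529]), np.float64(0.0028)) z~.05
stopper (np.float64(206.93506493506493), np.float64(204.25974025974025), 77) (np.float64(268.34183673469386), np.float64(305.234693877551), 196) (array([0.4372, 0.3077, 0.1309]), np.float64(0.0019)) z~.128Traceback (most recent call last):
  File "m0.py", line 16, in <module>
    a=cen(top,*org,(275,140,312,177),1);b=cen(side,*org,(245,185,290,230),1);print('ring',a,b,tri(a,b),onz(mt,'top',*a[:2],.101))
  File "m0.py", line 7, in cen
    if hull: return x0+(xs.min()+xs.max())/2,y0+(ys.min()+ys.max())/2,len(xs)
                        ~~~~~~^^
    return umr_minimum(a, axis, None, out, keepdims, initial, where)
ValueError: zero-size array to reduction operation minimum which has no identity
```

```bash
sed -i 's/org=((7,170,150)/org=((5,130,110)/; s/(18,255,255))$/(20,255,255))/' m0.py; python3 m0.py; python3 -c "
import cv2;t=cv2.imread('pics/top0.png');h=cv2.cvtColor(t,cv2.COLOR_BGR2HSV)
print(h[158,278:312].tolist());print(h[159,318:342].tolist())"
```

```text
plug (np.float64(436.5), np.float64(202.15384615384616), 52) (np.float64(371.83516483516485), np.float64(134.1978021978022), 91) (array([ 0.4646, -0.3433,  0.0529]), np.float64(0.0028)) z~.05
stopper (np.float64(206.93506493506493), np.float64(204.25974025974025), 77) (np.float64(268.34183673469386), np.float64(305.234693877551), 196) (array([0.4372, 0.3077, 0.1309]), np.float64(0.0019)) z~.128
ring (np.float64(294.0), np.float64(157.0), 234) (np.float64(267.0), np.float64(205.5), 405) (array([0.5817, 0.074 , 0.0957]), np.float64(0.0026)) [0.58173496 0.07423813 0.101     ]
sock (np.float64(328.5), np.float64(159.5), 41) (np.float64(287.5), np.float64(186.5), 26) (array([ 0.5823, -0.0254,  0.0685]), np.float64(0.0023)) [ 0.58414634 -0.02504148  0.065     ]
blue end ((328.4999694824219, 159.99998474121094), (22.999996185302734, 49.99999237060547), 0.0)
park ((434.2090759277344, 203.20082092285156), (22.54340171813965, 21.366436004638672), 5.19442892074585) [ 0.46562649 -0.34189511  0.03      ]
stand [0.436 0.305 0.026]
va [0.345 0.289 0.04 ]
vb [0.341 0.323 0.04 ]
dr [ 0.358 -0.315  0.
[... 198 characters left out ...]
], [75, 6, 82], [100, 9, 82], [60, 9, 84], [84, 15, 85], [90, 9, 85], [60, 6, 88], [72, 14, 88], [80, 9, 83], [68, 12, 87], [90, 6, 83], [98, 23, 87], [100, 70, 66], [18, 135, 204], [21, 130, 238], [15, 142, 234], [14, 160, 222], [98, 60, 77], [105, 8, 255], [120, 4, 238], [105, 4, 233], [110, 3, 232]]
[[106, 133, 169], [106, 125, 171], [106, 128, 172], [106, 128, 170], [106, 140, 169], [107, 28, 192], [107, 12, 199], [106, 151, 169], [106, 134, 170], [107, 92, 97], [104, 84, 82], [102, 69, 74], [106, 109, 108], [107, 132, 162], [106, 146, 171], [103, 19, 188], [107, 25, 195], [106, 147, 166], [106, 136, 172], [107, 128, 174], [106, 131, 171], [107, 134, 173], [108, 141, 181], [64, 81, 157]]
```

>>> arm_command --increments '[[[0.02,0.03,0],[0,0,-0.05],60],[[0.05,0.07,-0.01],[0,0,-0.11],60],[[0.08,0.12,-0.02],[0,0,-0.18],60],[[0.11,0.17,-0.03],[0,0,-0.25],60],[[0.14,0.21,-0.05],[0,0,-0.32],60],[[0.16,0.24,-0.07],[0,0,-0.38],60],[[0.175,0.26,-0.085],[0,0,-0.42],60],[[0.183,0.271,-0.09],[0,0,-0.431],60],[[0.183,0.271,-0.09],[0,0,-0.431],60],[[0.183,0.271,-0.09],[0,0,-0.431],60]]' --newtons 40

```text
clock: 1.15
tcp_pos: [0.4651, -0.3429, 0.1584]
orientation: [2.222, -2.22, 0.0]
contact_force: [0.4, -0.9, -0.7]
grip_width: 0.0513
```

Run:
```python
from h import *
o=r.get_obs();print(o['clock'],o['tcp_pos'].round(4),o['orientation'].round(3),o['joints'].round(2),o['grip_width'])
im,m=grab('wrist','w1');print(proj(m,'wrist',(.465,-.342,.075)),proj(m,'wrist',o['tcp_pos']),proj(m,'wrist',(o['tcp_pos'][0],o['tcp_pos'][1],.075)))
```

```text
1.15 [ 0.4651 -0.3429  0.1584] [ 2.222 -2.22   0.   ] [ 0.52  0.42  0.01  1.88 -0.    0.85 -1.04] 0.051341312683020945
(np.float64(313.16311718189155), np.float64(216.63024715255705)) (np.float64(314.2005092272306), np.float64(276.62615596849975)) (np.float64(314.366893155398), np.float64(216.55443506121802))
```

View pics/w1.png

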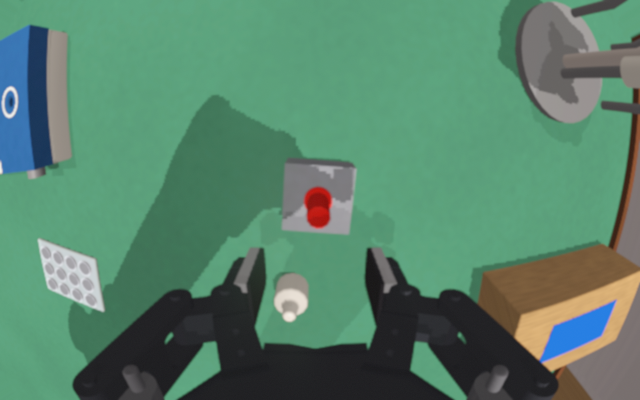

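The wrist view shows the handle top at about (318,216) between the open jaws. The dropper at (290,295) is clear of the fingers.

Run:
```python
from h import *
im=cv2.imread('pics/w1.png');m=r.camera_model('wrist')
k=cv2.inRange(cv2.cvtColor(im,cv2.COLOR_BGR2HSV),(0,150,60),(8,255,255));k[:170]=0;k[245:]=0;k[:,:290]=0;k[:,350:]=0
ys,xs=np.nonzero(k);print(xs.min(),xs.max(),ys.min(),ys.max())
b=ys>ys.max()-12;u=(xs[b].min()+xs[b].max())/2;w=(xs[b].max()-xs[b].min()+1);v=ys.max()+.5-w/2
print(u,v,w,onz(m,'wrist',u,v,.075).round(4))
# socket ring check from here
for p in((10,101),):print(onz(m,'wrist',*p,.065).round(4))
```

```text
305 330 187 227
318.0 216.0 23 [ 0.4651 -0.3464  0.075 ]
[ 0.5832 -0.0271  0.065 ]
```

>>> arm_command --increments '[[[0,-0.0025,-0.02],[0,0,0],55],[[0,-0.0025,-0.05],[0,0,0],55],[[0,-0.0025,-0.08],[0,0,0],55],[[0,-0.0025,-0.096],[0,0,0],55],[[0,-0.0025,-0.102],[0,0,0],55],[[0,-0.0025,-0.102],[0,0,0],55]]'

```text
clock: 1.8
tcp_pos: [0.4646, -0.3459, 0.0562]
orientation: [2.22, -2.222, -0.0]
contact_force: [0.5, -0.4, 1.4]
grip_width: 0.0469
```

>>> arm_command --increments '[[[0,0,0],[0,0,0],30],[[0,0,0],[0,0,0],10],[[0,0,0],[0,0,0],10],[[0,0,0],[0,0,0],10],[[0,0,0],[0,0,0],10],[[0,0,0],[0,0,0],10]]' --newtons 40

```text
clock: 2.4
tcp_pos: [0.4662, -0.3455, 0.0577]
orientation: [-2.222, 2.221, -0.004]
contact_force: [-1.5, 0.9, 7.9]
grip_width: 0.0169
```

>>> arm_command --increments '[[[0,0,0.01],[0,0,0],10],[[0,0,0.03],[0,0,0],10],[[0,0,0.06],[0,0,0],10],[[0,0,0.09],[0,0,0],10],[[0,0,0.1],[0,0,0],10],[[0,0,0.1],[0,0,0],10],[[0,0,0.1],[0,0,0],10]]'

```text
clock: 3.1
tcp_pos: [0.465, -0.3441, 0.1556]
orientation: [2.222, -2.22, -0.002]
contact_force: [1.0, 0.3, -0.9]
grip_width: 0.0169
```

>>> arm_command --increments '[[[0.02,0.04,0.01],[0,0,0],10],[[0.03,0.08,0.01],[0,0,0],10],[[0.05,0.12,0.01],[0,0,0],10],[[0.07,0.16,0.01],[0,0,0],10],[[0.08,0.19,0.01],[0,0,0],10],[[0.09,0.22,0.01],[0,0,0],10],[[0.1,0.25,0.01],[0,0,0],10],[[0.11,0.28,0.01],[0,0,0],10],[[0.117,0.3,0.01],[0,0,0],10],[[0.117,0.3,0.01],[0,0,0],10]]'

```text
clock: 4.1
tcp_pos: [0.5824, -0.04, 0.1645]
orientation: [2.229, -2.214, -0.005]
contact_force: [-0.0, -0.5, -0.2]
grip_width: 0.0169
```

>>> arm_command --increments '[[[0,0,0],[0,0,0],10],[[0,0,0],[0,0,0],10],[[0,0,0],[0,0,0],10]]'

```text
clock: 4.4
tcp_pos: [0.5819, -0.0462, 0.1658]
orientation: [2.219, -2.222, -0.0]
contact_force: [-0.0, 0.7, -0.4]
grip_width: 0.0166
```

Run:
```python
from h import *
o=r.get_obs();print(o['clock'],o['tcp_pos'].round(4),o['contact_force'].round(1))
a,m=grab('wrist','w2');b,ms=grab('side','s2');print('sock w',proj(m,'wrist',(.583,-.026,.065)),'s',proj(ms,'side',(.583,-.026,.065)))
t=np.array(o['tcp_pos']);print('tip s',proj(ms,'side',t-[0,0,.045]),'w',proj(m,'wrist',t-[0,0,.045]))
cv2.imwrite('pics/c2.png',np.hstack([cv2.resize(a[120:380,180:440],(400,400)),cv2.resize(b[110:240,220:350],(400,400),interpolation=cv2.INTER_CUBIC)]))
```

```text
4.4 [ 0.5819 -0.0462  0.1658] [-0.   0.7 -0.4]
sock w (np.float64(288.3604207357053), np.float64(207.4937712780317)) s (np.float64(287.04255629081104), np.float64(187.15533342055676))
tip s (np.float64(289.67187149478934), np.float64(166.2728149650404)) w (np.float64(314.3322045332195), np.float64(238.17664983530653))
```

View pics/c2.png

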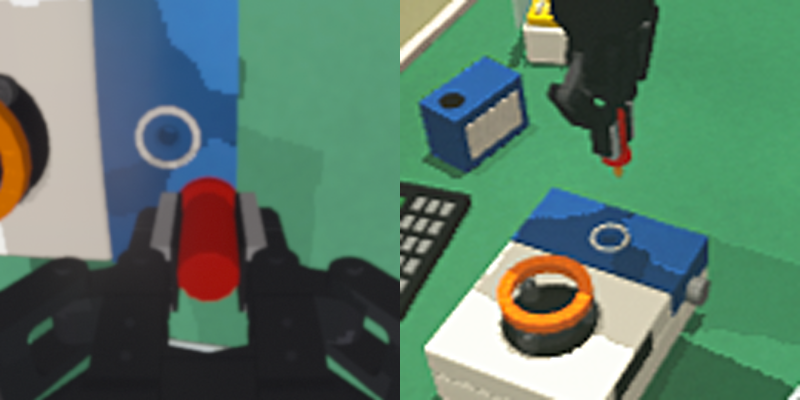

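The wrist crop shows the plug held upright on the jaw centre line (column about 315), with the socket ring at (289,209). The side crop shows the brass tip at (290.5,167), near its predicted position.

>>> arm_command --increments '[[[0,0.01,0],[0,0,0],10],[[0,0.019,-0.01],[0,0,0],10],[[0,0.019,-0.03],[0,0,0],10],[[0,0.019,-0.04],[0,0,0],10],[[0,0.019,-0.04],[0,0,0],10],[[0,0.019,-0.04],[0,0,0],10],[[0,0.019,-0.04],[0,0,0],10]]'

```text
clock: 5.2
tcp_pos: [0.583, -0.0256, 0.127]
orientation: [-2.222, 2.22, -0.001]
contact_force: [0.2, 0.2, -0.5]
grip_width: 0.0166
```

Run:
```python
from h import *
P=[r.get_obs()['tcp_pos']]
a,m=grab('wrist','w3');P.append(r.get_obs()['tcp_pos']);b,ms=grab('side','s3');P.append(r.get_obs()['tcp_pos']);t3,mt=grab('top','t3');P.append(r.get_obs()['tcp_pos'])
print(np.round(P,4))
im=cv2.imread('pics/w2.png')
k=cv2.inRange(im,(150,150,150),(255,255,255));k2=np.zeros_like(k);k2[180:235,262:318]=k[180:235,262:318]
c=cv2.findContours(k2,cv2.RETR_EXTERNAL,cv2.CHAIN_APPROX_NONE)[0];c=max(c,key=len);print(cv2.fitEllipse(c))
cv2.imwrite('pics/c3.png',np.hstack([cv2.resize(a[150:330,225:405],(400,400),interpolation=cv2.INTER_CUBIC),cv2.resize(b[150:210,255:315],(400,400),interpolation=cv2.INTER_CUBIC)]))
t=np.mean(P,0);print(proj(ms,'side',t-[0,0,.047]),proj(m,'wrist',(.583,-.0265,.065)))
```

```text
[[ 0.583  -0.0256  0.127 ]
 [ 0.5831 -0.0256  0.127 ]
 [ 0.583  -0.0257  0.127 ]
 [ 0.5829 -0.0257  0.127 ]]
((288.63134765625, 208.63954162597656), (38.15422058105469, 41.064849853515625), 103.42781829833984)
(np.float64(286.55055701985594), np.float64(183.07120932483724)) (np.float64(315.82170816103576), np.float64(227.91487134131472))
```

View pics/c3.png

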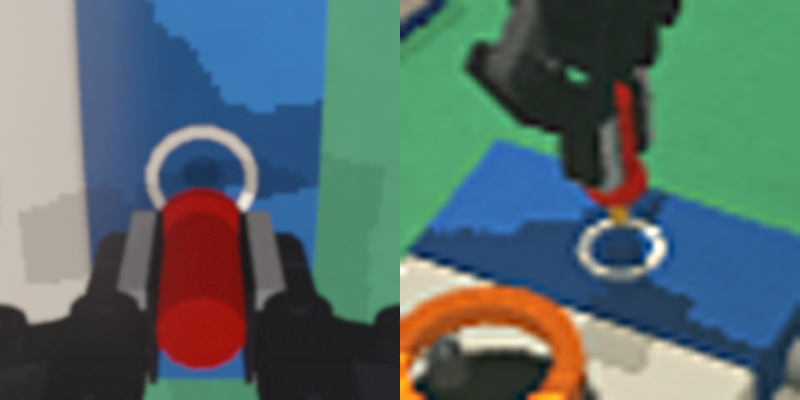

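The wrist crop puts the socket ring and the plug at the same column (about 315.7). In the side crop the tip (288,182.5) is directly above the ring centre (288,187), so I insert now.

>>> arm_command --increments '[[[-0.0005,0,-0.008],[0,0,0],10],[[-0.0005,0,-0.014],[0,0,0],10],[[-0.0005,0,-0.018],[0,0,0],10],[[-0.0005,0,-0.022],[0,0,0],10],[[-0.0005,0,-0.022],[0,0,0],10]]'

```text
clock: 5.85
tcp_pos: [0.5822, -0.0256, 0.1037]
orientation: [-2.222, 2.22, -0.0]
contact_force: [2.2, -0.3, -1.3]
grip_width: 0.0169
```

>>> arm_command --increments '[[[0,0,-0.003],[0,0,0],10],[[0,0,-0.006],[0,0,0],10],[[0,0,-0.009],[0,0,0],10],[[0,0,-0.011],[0,0,0],10],[[0,0,-0.011],[0,0,0],10]]'

```text
clock: 6.35
tcp_pos: [0.5822, -0.0256, 0.0931]
orientation: [-2.222, 2.22, -0.001]
contact_force: [2.4, -0.3, -3.0]
grip_width: 0.0174
```

>>> arm_command --increments '[[[0.0005,0,-0.001],[0,0,0],10],[[0.0005,0,-0.002],[0,0,0],10],[[0.0005,0,-0.003],[0,0,0],10],[[0.0005,0,-0.003],[0,0,0],10]]'

```text
clock: 6.75
tcp_pos: [0.5826, -0.0256, 0.0926]
orientation: [2.222, -2.221, 0.0]
contact_force: [-5.1, -0.8, 20.3]
grip_width: 0.017
```

>>> arm_command --increments '[[[0,0,0.001],[0,0,0],10],[[0,0,0.001],[0,0,0],25],[[0,0,0.001],[0,0,0],50],[[0,0,0.001],[0,0,0],50],[[0,0,0.001],[0,0,0],50]]'

```text
clock: 7.25
tcp_pos: [0.5821, -0.0255, 0.0909]
orientation: [2.222, -2.22, -0.001]
contact_force: [-0.0, 0.1, -0.5]
grip_width: 0.0428
```

>>> arm_command --increments '[[[0,0,0.01],[0,0,0],50],[[0,0,0.03],[0,0,0],50],[[0,0,0.06],[0,0,0],50],[[0,0,0.1],[0,0,0],50],[[0,0,0.14],[0,0,0],50],[[0,0,0.15],[0,0,0],50],[[0,0,0.15],[0,0,0],50]]'

```text
clock: 7.95
tcp_pos: [0.5837, -0.0255, 0.2439]
orientation: [-2.22, 2.218, -0.005]
contact_force: [-0.1, 0.3, -0.2]
grip_width: 0.0426
```

>>> arm_command --increments '[[[-0.01,0.03,0],[0,0,0],60],[[-0.02,0.06,0],[0,0,0],60],[[-0.04,0.1,0],[0,0,0],60],[[-0.06,0.14,0],[0,0,0],60],[[-0.08,0.18,0],[0,0,0],60],[[-0.1,0.23,0],[0,0,0],60],[[-0.12,0.27,0],[0,0,0],60],[[-0.135,0.31,0],[0,0,0],60],[[-0.145,0.331,0],[0,0,0],60],[[-0.145,0.331,0],[0,0,0],60]]'

```text
clock: 8.95
tcp_pos: [0.4342, 0.309, 0.2398]
orientation: [2.229, -2.211, -0.004]
contact_force: [0.2, 0.5, 0.3]
grip_width: 0.0516
```

>>> arm_command --increments '[[[0,0,0],[0,0,0],60],[[0,0,0],[0,0,0],60],[[0,0,0],[0,0,0],60]]'

```text
clock: 9.25
tcp_pos: [0.4381, 0.3038, 0.2408]
orientation: [2.219, -2.223, 0.001]
contact_force: [0.6, 0.5, -0.5]
grip_width: 0.0518
```

Run:
```python
from h import *
o=r.get_obs();print(o['clock'],o['tcp_pos'].round(4),o['joints'].round(2))
a,m=grab('wrist','w4');b,ms=grab('side','s4');t,mt=grab('top','t4')
print('stopper pred',proj(m,'wrist',(.437,.306,.134)),proj(m,'wrist',(o['tcp_pos'][0],o['tcp_pos'][1],.134)))
k=cv2.inRange(cv2.cvtColor(a,cv2.COLOR_BGR2HSV),(105,120,60),(125,255,255))
n,l,s,c=cv2.connectedComponentsWithStats(k);
for i in range(1,n):
    if s[i,4]>100:print(s[i],c[i].round(1))
cv2.imwrite('pics/c4.png',np.hstack([cv2.resize(a,(400,250)),cv2.resize(b[150:250,220:380],(400,250),interpolation=cv2.INTER_CUBIC)]))
# flange/handle red triangulation of seated plug
red=lambda im,bx:[ (x.mean()+bx[0],y.mean()+bx[1],len(x)) for y,x in [np.nonzero(cv2.inRange(cv2.cvtColor(im[bx[1]:bx[3],bx[0]:bx[2]],cv2.COLOR_BGR2HSV),(0,150,80),(6,255,255)))]][0]
A=red(t,(315,140,345,175));B=red(b,(270,160,305,200));print(A,B)
c1,d1=ray(mt,'top',*A[:2]);c2,d2=ray(ms,'side',*B[:2]);q=np.linalg.lstsq(np.c_[d1,-d2],c2-c1,rcond=None)[0];print(((c1+q[0]*d1+c2+q[1]*d2)/2).round(4),'expect z~.088')
```

```text
9.25 [0.4381 0.3038 0.2408] [-0.49  0.27 -0.27  1.89  0.09  1.   -2.38]
stopper pred (np.float64(311.6254551157426), np.float64(207.85510393088296)) (np.float64(314.36936021552907), np.float64(206.48908914170144))
[ 558   18   35  120 2932] [574.8  80.6]
[ 20  33  74  14 425] [55.5 39.5]
[ 26 152  19  12 195] [ 35.1 157.5]
[294 190  33  34 875] [310.  206.8]
[582 382  58  18 508] [611.6 393.8]
(np.float64(328.7631578947368), np.float64(158.73684210526315), 38) (np.float64(287.5982142857143), np.float64(181.51785714285714), 112)
[ 0.5807 -0.0257  0.0866] expect z~.088
```

View pics/c4.png

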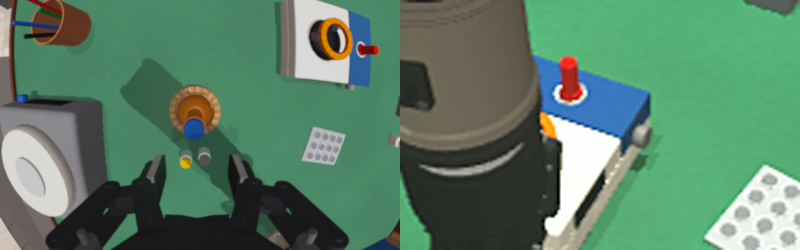

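The plug is upright with its flange flush on the blue top (side crop (570,95)); triangulated z is 0.087 against about 0.088 expected. In the wrist view the stopper is at full-frame (310,207), which puts the flask near (0.4375, 0.307).

>>> arm_command --increments '[[[-0.0005,0.003,-0.02],[0,0,0],60],[[-0.0005,0.003,-0.05],[0,0,0],60],[[-0.0005,0.003,-0.08],[0,0,0],60],[[-0.0005,0.003,-0.11],[0,0,0],60],[[-0.0005,0.003,-0.135],[0,0,0],60],[[-0.0005,0.003,-0.145],[0,0,0],60],[[-0.0005,0.003,-0.147],[0,0,0],60],[[-0.0005,0.003,-0.147],[0,0,0],60]]'

```text
clock: 10.2
tcp_pos: [0.4375, 0.3087, 0.0949]
orientation: [-2.221, 2.22, -0.0]
contact_force: [0.5, -0.0, -0.3]
grip_width: 0.0512
```

>>> arm_command --increments '[[[0,0,0],[0,0,0],45],[[0,0,0],[0,0,0],30],[[0,0,0],[0,0,0],18],[[0,0,0],[0,0,0],18],[[0,0,0],[0,0,0],18],[[0,0,0],[0,0,0],18]]' --newtons 50

```text
clock: 10.8
tcp_pos: [0.4378, 0.3088, 0.0956]
orientation: [-2.22, 2.219, -0.001]
contact_force: [0.2, -0.4, 7.1]
grip_width: 0.0251
```

>>> arm_command --increments '[[[0,0,0.01],[0,0,0],18],[[0,0,0.03],[0,0,0],18],[[0,0,0.06],[0,0,0],18],[[0,0,0.09],[0,0,0],18],[[0,0,0.12],[0,0,0],18],[[0,0,0.135],[0,0,0],18],[[0,0,0.14],[0,0,0],18],[[0,0,0.14],[0,0,0],18]]'

```text
clock: 11.6
tcp_pos: [0.4371, 0.3085, 0.235]
orientation: [-2.221, 2.22, -0.0]
contact_force: [-0.0, -0.2, -1.2]
grip_width: 0.0251
```

>>> arm_command --increments '[[[0.01,-0.02,0],[0,0,0],18],[[0.025,-0.045,0],[0,0,0],18],[[0.04,-0.07,0],[0,0,0],18],[[0.06,-0.1,0],[0,0,0],18],[[0.08,-0.13,0],[0,0,0],18],[[0.1,-0.16,0],[0,0,0],18],[[0.12,-0.19,0],[0,0,0],18],[[0.135,-0.215,0],[0,0,0],18],[[0.142,-0.23,0],[0,0,0],18],[[0.145,-0.235,0],[0,0,0],18]]'

```text
clock: 12.6
tcp_pos: [0.5819, 0.0707, 0.2326]
orientation: [2.216, -2.222, -0.001]
contact_force: [-1.2, -0.0, -1.3]
grip_width: 0.0253
```

>>> arm_command --increments '[[[0,0,0],[0,0,0],18],[[0,0,0],[0,0,0],18],[[0,0,0],[0,0,0],18],[[0,0,0],[0,0,0],18]]'

```text
clock: 13.0
tcp_pos: [0.5816, 0.0746, 0.2343]
orientation: [-2.224, 2.218, 0.001]
contact_force: [-0.7, -0.2, -1.2]
grip_width: 0.0249
```

Run:
```python
from h import *
o=r.get_obs();t=o['tcp_pos'];print(o['clock'],t.round(4),o['contact_force'].round(1),o['grip_width'])
a,m=grab('wrist','w5');b,ms=grab('side','s5');tp,mt=grab('top','t5')
print('ring pred s',proj(ms,'side',(.582,.073,.101)),'w',proj(m,'wrist',(.582,.073,.101)))
print('foot pred s',proj(ms,'side',t-[0,0,.092]),'bulb',proj(ms,'side',t-[0,0,.092-.0265]), 'top of stopper w',proj(m,'wrist',t+[0,0,.038]))
cv2.imwrite('pics/c5.png',np.hstack([cv2.resize(a[130:370,200:440],(400,400)),cv2.resize(b[120:250,205:335],(400,400),interpolation=cv2.INTER_CUBIC)]))
```

```text
13.0 [0.5816 0.0746 0.2343] [-0.7 -0.2 -1.2] 0.024943029676372516
ring pred s (np.float64(266.2839487984256), np.float64(203.56816083906284)) w (np.float64(316.4989332197174), np.float64(196.68205028966392))
foot pred s (np.float64(264.0257121194441), np.float64(191.73622343189552)) bulb (np.float64(262.62771980868825), np.float64(183.33224439873973)) top of stopper w (np.float64(314.08265853700533), np.float64(328.9078431766939))
```

View pics/c5.png

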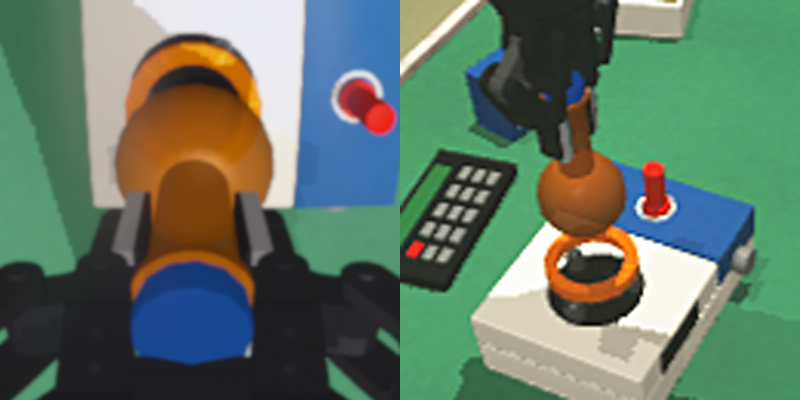

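The wrist crop shows the ring, bulb and stopper in line (column about 316). The side crop shows the bulb (264,183) and ring (268,207), both about 1.5 px off their predictions, so they share the same bias and line up. I lower to just above contact, then press.

>>> arm_command --increments '[[[0,-0.001,-0.015],[0,0,0],18],[[0,-0.001,-0.03],[0,0,0],18],[[0,-0.001,-0.04],[0,0,0],18],[[0,-0.001,-0.045],[0,0,0],18],[[0,-0.001,-0.048],[0,0,0],18],[[0,-0.001,-0.05],[0,0,0],18],[[0,-0.001,-0.052],[0,0,0],18],[[0,-0.001,-0.052],[0,0,0],18]]'

```text
clock: 13.95
tcp_pos: [0.5827, 0.0729, 0.183]
orientation: [-2.221, 2.219, -0.001]
contact_force: [-0.3, 1.1, 3.9]
grip_width: 0.025
```

>>> arm_command --increments '[[[0,0,-0.002],[0,0,0],18],[[0,0,-0.004],[0,0,0],18],[[0,0,-0.006],[0,0,0],18],[[0,0,-0.008],[0,0,0],18],[[0,0,-0.01],[0,0,0],18],[[0,0,-0.01],[0,0,0],18],[[0,0,-0.01],[0,0,0],18]]'

```text
clock: 14.65
tcp_pos: [0.5827, 0.0728, 0.173]
orientation: [-2.221, 2.219, -0.001]
contact_force: [0.5, 1.6, 6.2]
grip_width: 0.0254
```

>>> arm_command --increments '[[[0,0,-0.002],[0,0,0],18],[[0,0,-0.004],[0,0,0],18],[[0,0,-0.006],[0,0,0],18],[[0,0,-0.007],[0,0,0],18],[[0,0,-0.008],[0,0,0],18],[[0,0,-0.008],[0,0,0],18],[[0,0,-0.008],[0,0,0],18]]'

```text
clock: 15.35
tcp_pos: [0.5834, 0.0731, 0.1658]
orientation: [-2.22, 2.218, -0.003]
contact_force: [-0.4, 2.4, 10.6]
grip_width: 0.0253
```

>>> arm_command --increments '[[[0,0,-0.0005],[0,0,0],18],[[0,0,-0.001],[0,0,0],18],[[0,0,-0.0015],[0,0,0],18],[[0,0,-0.0015],[0,0,0],18],[[0,0,-0.0015],[0,0,0],18]]'

```text
clock: 15.85
tcp_pos: [0.5839, 0.0738, 0.1648]
orientation: [-2.219, 2.217, -0.003]
contact_force: [0.2, 5.2, 9.0]
grip_width: 0.0251
```

Run:
```python
from h import *
o=r.get_obs();t=o['tcp_pos'];print(o['clock'],t.round(4),o['contact_force'].round(1),o['moment'].round(2))
a,m=grab('wrist','w6');b,ms=grab('side','s6')
for z in(.101,.081):print('ring pred s',z,proj(ms,'side',(.582,.073,z)))
cv2.imwrite('pics/c6.png',np.hstack([cv2.resize(a[130:370,200:440],(400,400)),cv2.resize(b[120:250,205:335],(400,400),interpolation=cv2.INTER_CUBIC)]))
```

```text
15.85 [0.5839 0.0738 0.1648] [0.2 5.2 9. ] [ 1.09  0.11 -0.04]
ring pred s 0.101 (np.float64(266.2839487984256), np.float64(203.56816083906284))
ring pred s 0.081 (np.float64(267.2240654276895), np.float64(209.24838682809022))
```

View pics/c6.png

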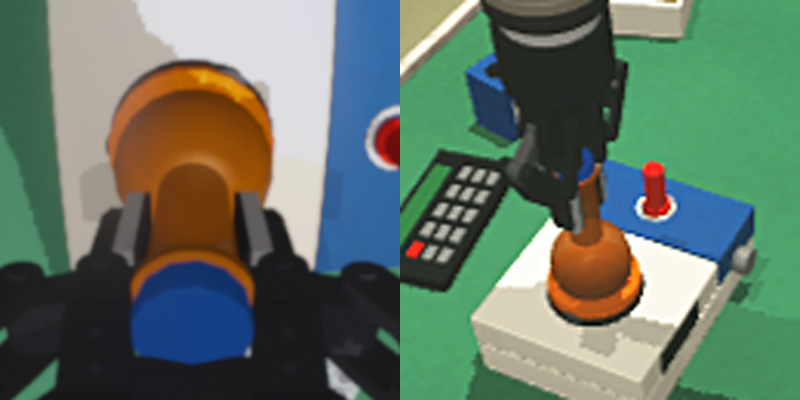

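The wrist crop shows the bulb seated centrally in the ring, and the side crop shows the ring well down and the flask upright. The 5 N sideways force, and the inserted socket's y plus 100 mm (0.0744), say the ring lies about 1 mm further to +y. I shift that way, then press to the stop.

>>> arm_command --increments '[[[-0.0005,0.0005,0],[0,0,0],18],[[-0.001,0.001,0],[0,0,0],18],[[-0.001,0.001,0],[0,0,0],18],[[-0.001,0.001,0],[0,0,0],18]]'

```text
clock: 16.35
tcp_pos: [0.5827, 0.0741, 0.1642]
orientation: [-2.22, 2.218, -0.003]
contact_force: [1.6, 2.1, 9.9]
grip_width: 0.025
```

>>> arm_command --increments '[[[0,0,-0.0005],[0,0,0],18],[[0,0,-0.001],[0,0,0],18],[[0,0,-0.001],[0,0,0],18],[[0,0,-0.001],[0,0,0],18]]'

```text
clock: 16.75
tcp_pos: [0.5828, 0.0741, 0.1634]
orientation: [-2.22, 2.218, -0.003]
contact_force: [1.2, 2.1, 10.8]
grip_width: 0.0254
```

>>> arm_command --increments '[[[0,0,-0.0005],[0,0,0],18],[[0,0,-0.001],[0,0,0],18],[[0,0,-0.001],[0,0,0],18],[[0,0,-0.001],[0,0,0],18]]'

```text
clock: 17.15
tcp_pos: [0.5834, 0.0742, 0.1632]
orientation: [-2.219, 2.217, -0.005]
contact_force: [0.2, 1.1, 14.0]
grip_width: 0.0249
```

>>> arm_command --increments '[[[0,0,-0.0005],[0,0,0],18],[[0,0,-0.001],[0,0,0],18],[[0,0,-0.001],[0,0,0],18],[[0,0,-0.001],[0,0,0],18]]'

```text
clock: 17.55
tcp_pos: [0.5838, 0.0743, 0.1631]
orientation: [-2.218, 2.216, -0.006]
contact_force: [-1.3, 1.1, 20.7]
grip_width: 0.0252
```

The stop is reached: z holds at 0.163 while the force climbs. I ease off a little so the press stays gentle.

>>> arm_command --increments '[[[-0.0005,0,0.0005],[0,0,0],18],[[-0.0005,0,0.0005],[0,0,0],18],[[-0.0005,0,0.0005],[0,0,0],18],[[-0.0005,0,0.0005],[0,0,0],18],[[-0.0005,0,0.0005],[0,0,0],18]]'

```text
clock: 18.05
tcp_pos: [0.5833, 0.0743, 0.1632]
orientation: [-2.218, 2.216, -0.006]
contact_force: [1.5, 0.8, 15.9]
grip_width: 0.0255
```

Run:
```python
from h import *
o=r.get_obs();print(o['clock'],o['tcp_pos'].round(4),o['contact_force'].round(1),o['moment'].round(2),o['grip_width'])
a,m=grab('wrist','w7');b,ms=grab('side','s7');t,mt=grab('top','t7')
cv2.imwrite('pics/c7.png',np.hstack([cv2.resize(b[110:400,205:405],(400,580)),cv2.resize(t[130:275,190:290],(400,580))]))
```

```text
18.05 [0.5833 0.0743 0.1632] [ 1.5  0.8 15.9] [ 0.42 -0.11  0.03] 0.025454350861265577
```

View pics/c7.png

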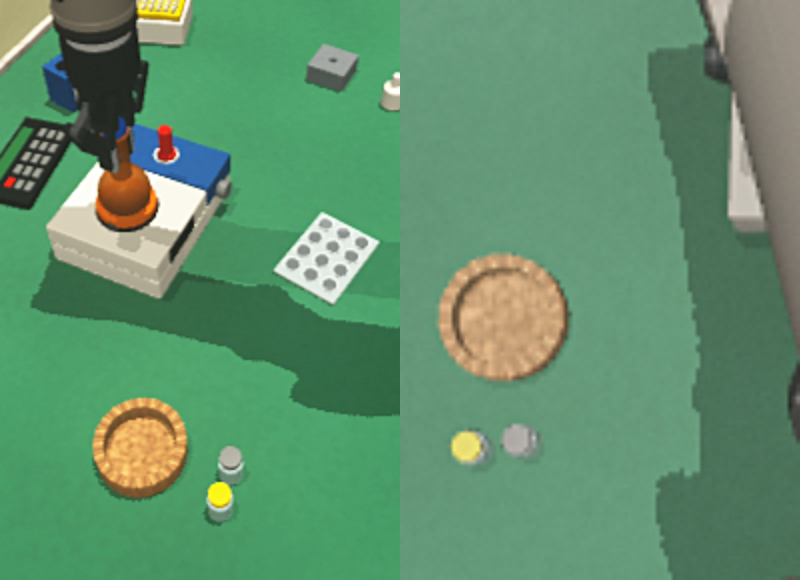

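The flask stands upright in the lowered ring, with the plug seated beside it. The vials, at full-frame top (207,241) and (219,240), have not moved, and the dropper is still standing. I'm handing in.

```bash
python3 -c "
from bench import r
print(r.hand_in())"
```

```text
the job is handed in; nothing more can be done
None
```

The plug is fully home in the mixer's blue end. The flask is seated in the orange ring and held pressed at the ring's lower stop, and I handed in at about 18 s with it still gripped.

**Plug:** It went in until the push rose to about 20 N, with its flange flush on the blue top. Its measured height afterwards was 0.087 m, against about 0.088 m expected.

**Flask:**
- **Stop reached:** The tool height stopped at 0.163 m while the force climbed from 11 to 21 N. I eased off, and at hand-in it read 16 N down and under 2 N sideways.
- **Height check:** The stop came about 1.5 mm lower than I had calculated. I put that down to calibration or a small slip in the grip, so the stop rests on the force rise rather than on the height.
- **Upright:** The flask looked upright in the pictures, and the tool was tilted by well under one degree.
- **Sideways force:** While pressing, it reached 5 N because I was about 1 mm off-centre, so I shifted by 1 mm to relieve it.

**Other objects:** The last pictures show both vials where they started and the dropper bottle still standing; only its edge was in view. The top and wrist cameras disagreed by 2–3 mm on the y of the plug and socket. I took a value between the two, and both grasps and the insertion worked.

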